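# Isolate the armrest drive and find the socket for its clamp nut

### The job

Before the clamp of the tattoo studio's powered armrest is undone, first turn the handle of the grey power isolator fully to off (clockwise seen from above, to its stop). Then try the three sockets on the armrest's clamp nut until you find the one that goes all the way down over the nut onto its washer; stand any that does not fit back upright on the bench, and leave everything else where it is. Finish while still gripping the fitting socket, fully seated on the nut: do not let go of it.

Things in the scene. Friction and masses are not known exactly. Their poses are not given: they have to be found in the camera images.
- socket_a: one of three steel sockets alike outside, 0.25 kg, mouth down: hex skirt 36 mm across flats, 38 high; hex grip shank 22 mm across flats from 38 to 76 mm. Origin: centre of the mouth's rim (underside); z up. All flats (bore too) are parallel, x is square to one. Bore 28 mm deep, hidden: one of the three is 2.4 mm wider than the nut; two are too narrow, their rim stops 15 mm or more above the washer.
- socket_b: one of three steel sockets alike outside, 0.25 kg, mouth down: hex skirt 36 mm across flats, 38 high; hex grip shank 22 mm across flats from 38 to 76 mm. Origin: centre of the mouth's rim (underside); z up. All flats (bore too) are parallel, x is square to one. Bore 28 mm deep, hidden: one of the three is 2.4 mm wider than the nut; two are too narrow, their rim stops 15 mm or more above the washer.
- socket_c: one of three steel sockets alike outside, 0.25 kg, mouth down: hex skirt 36 mm across flats, 38 high; hex grip shank 22 mm across flats from 38 to 76 mm. Origin: centre of the mouth's rim (underside); z up. All flats (bore too) are parallel, x is square to one. Bore 28 mm deep, hidden: one of the three is 2.4 mm wider than the nut; two are too narrow, their rim stops 15 mm or more above the washer.
- nut_seat (a point): centre of the top face of the washer (50 mm across) under the clamp nut, fixed, 40 mm above the bench. The steel hex nut stands on it, axis up z: 24 mm across flats, full width up to 16 mm above this point, a chamfered top to 20 mm, a 12 mm stud end to 24 mm. The x axis is square to a flat of the nut.
- clamp: the armrest's foot, fixed to the bench; origin on the bench under the nut's axis. Block under the washer 66 mm square. Its y axis points to the armrest's column (axis 115 mm off) and black cushion (centre 130 mm off, 95 mm wide along y, 210 mm along x, top 142 mm above the bench).
- isolator_grip (a point): grip point of the black isolator handle, on its vertical turning axis, 98 mm above the bench; it turns with the handle. The handle is an upright bar 66 mm long (along x), 14 mm thick (along y), its top 9 mm above this point, its hub's top 20 mm below it, white mark on its -x end. It sits on a grey box, 100 mm square and 66 mm high, fixed to the bench.
- isolator (a joint): angle of the isolator handle about the vertical: 1.2 rad is on, 0 is off, each at a hard stop; going to off it turns clockwise seen from above. It stays where it is left (stiff friction); turning it takes about 0.1 N m. At the start it stands at or near on.
- cup: bystander: paper cup standing on the bench, loose; origin at the centre of its underside. Leave it alone.
- ink_a: bystander: ink bottle standing on the bench, loose; origin at the centre of its underside. Leave it alone.
- ink_b: bystander: ink bottle standing on the bench, loose; origin at the centre of its underside. Leave it alone.
- tube_grip: bystander: knurled steel tube grip standing on the bench, loose; origin at the centre of its underside. Leave it alone.
- pot: bystander: small steel bowl standing on the bench, loose; origin at the centre of its underside. Leave it alone.
- jar: bystander: white jar standing on the bench, loose; origin at the centre of its underside. Leave it alone.

How it is judged:
By the outcome, as a careful person would: the job done as asked, in the order asked, and still so for the second after the job is handed in, while the arm keeps its last pose, push and grip.
It also fails if it takes over 72 s, if anything falls off the work surface, if the arm or the gripper's body presses on something with over 40 N, if the wrist force passes 120 N, or if a joint passes its speed limit or range.

### The arm

A 6-joint arm with a two-finger parallel gripper is mounted at the origin on the work surface. World frame = base frame: x ahead of the robot, y to its left, z up, the work surface at z = 0. Lengths are in m, angles in rad, forces in N, time in s.
With the tool pointing down it reaches from about 0.275 to 0.775 m from the base axis. Payload 14.6 kg.
Tool frame: the origin (TCP) lies between the finger pads; the fingertips stand 25 mm ahead of it and the grasp point (between the pads) lies 6 mm ahead of it (robot.finger_overhang is the distance from the TCP to the fingertips, in m); z points along the fingers, y is the direction in which the jaws open and shut (so a half turn about z gives the same grasp; the last joint's range is limited). The gripper opens to 85 mm and grips with 20 to 120 N. Pads are 22 mm wide; open, the fingers measure 114 mm over their backs; the gripper's body (76 mm by 85 mm) begins 54 mm behind the grasp point. The pads swing forward as they close: fully open they stand 13 mm farther back than shut.
Start: joints at [0.988, 0.263, -0.048, 1.259, 0, 1.415], TCP at [0.218, 0.478, 0.256] pointing down, gripper open.
Joint ranges: [-2.65, 2.65], [-0.89, 1.7], [-1.18, 1.37], [-2.13, 2.11], [-1.35, 1.29], [-3.14, 3.14]. Speed limits (rad/s): [1.89, 1.89, 2.57, 2.79, 3.14, 3.14].

### API

Orientations are given as a unit quaternion [w, x, y, z].
In Python, from cell import robot, read_camera, sign_off, search_frame, silhouettes, tip_of gives the robot as it stands. The module is installed in compiled form; this text tells all that it offers.
- The arm moves only by the shell command python3 -m handwheel 'ROWS' [OPENING] [FORCE]. ROWS is JSON, a list of rows, each an object with "travel": the shift along the world's x, y, z in cm, a list of three; "dr": the turn, a rotation vector about the world's x, y, z in rad, a list of three. A call has 1 to 10 rows; each row is the pose to reach, as a shift and turn from the pose commanded when the call began; what a row does not reach only later rows make up. A row lasts 1/8 s, in which the tool goes at most 62.5 mm and 10.7 degrees, less where a joint would pass 70% of its speed; a pose out of reach is approached as far as the arm can. A call with a gripper value outside its range is refused whole. OPENING is the opening, from 0 (shut) to 1 (fully open), set as the call begins (- or left out, the last holds). The fingers move at their own pace and stop on an object; FORCE is the grip in N (left out, the last holds). Time passes only in rows, so rows that repeat a pose let the fingers close. It gives the time, the measured TCP pose, the force and the opening at its end, in the units of the state.
- robot.observe(): the state, without advancing time (a new reading comes with each control period).
- read_camera(name): name is "scene" or "side" or "wrist"; returns a dict with "frame" (420x560x3 uint8, red, green, blue), "camera_matrix" (3x3 intrinsics, pixels), "distortion" ([k1, k2, p1, p2, k3] as OpenCV has them; the pictures are not rectified), "extrinsics" (4x4, takes a point from camera to world coordinates); the wrist camera has in their place "tool_from_camera" (4x4, takes a point from camera to tool coordinates, whose origin is the TCP and whose axes are the flange's). Camera axes: x right, y up, looking along -z (the intrinsics and any distortion apply to the point x, -y, -z); pixel columns grow to the right and rows downward; lengths in m; the calibration is good to about 2 mm. A picture is of the moment at which its call begins: read the wrist's pose just before it. There is no depth.
- sign_off(): hands the job in, once; it reports no verdict.
Trained networks look in a picture, given as the dict that the camera call returned (one of the last four; its "shot" number tells which), for a name from the list of things; names that differ only in an ending like _2 or _b are one class to them, and where a whole thing is asked for, a point or a joint stands for the part that bears it (a point fixed in the world has none). Each returns a list of dicts, best first, with "confidence" (0 to 1); they miss things now and then, are a little off and sometimes report something else, mostly with a low value. They report only what shows in the picture. A call takes as long as a camera call.
- search_frame(picture, name): "at" ([x, y, z] in m, in world coordinates, good to about 4 mm: the middle of the surface that is visible of it).
- silhouettes(picture, name): "region" (420x560 bool, what is visible of it).
- tip_of(picture, name): "at" ([x, y, z] in m, in world coordinates, good to about 4 mm: a listed point, or the origin of a listed thing).
The state is a dict: "clock": time; "joints": joint angles; "joint_velocities": joint speeds; "tau": joint torques, N m; "position": TCP position; "ee_rot": TCP orientation; "contact_force": force on the tool from outside, world axes, zero at the start; "torque": the same for the moment, N m; "finger_gap": finger opening in m.
Only numpy, scipy, OpenCV 4.12 (cv2) and the standard library are available. Lean on these libraries where they do the work, as an engineer would, in place of code of your own. Each camera call takes 0.05 s, during which the arm holds its last target.

## Working session

There is one attempt and no reset: what is moved stays moved. The work goes in short steps, Python scripts to look and compute and a shell command to move; the robot and the scene stay as the last step left them, time stands still between calls to the robot, and variables do not carry over. Pictures are saved under pics/ and viewed, and the job is handed in when it is done.

```bash
mkdir -p pics; cat > h.py <<'E'
import numpy as np, cv2
from cell import robot, read_camera, sign_off, search_frame, silhouettes, tip_of
def save(p,n): cv2.imwrite('pics/'+n, cv2.cvtColor(p['frame'],cv2.COLOR_RGB2BGR))
E
python3 - <<'E'
from h import *
s=robot.observe(); print(s)
names=['socket_a','nut_seat','clamp','isolator_grip','isolator','cup','ink_a','tube_grip','pot','jar']
for c in ['scene','side']:
    p=read_camera(c); save(p,c+'0.png')
    for n in names:
        for f in (tip_of,search_frame):
            try: print(c,n,f.__name__,[(np.round(d['at'],3).tolist(),round(d['confidence'],2)) for d in f(p,n)])
            except Exception as e: print(c,n,f.__name__,e)
p=read_camera('wrist'); save(p,'wrist0.png')
E
```

```text
{'clock': 0.0, 'joints': array([ 9.87691727e-01,  2.63514980e-01, -4.89647830e-02,  1.25941882e+00,
        4.42265372e-06,  1.41550745e+00]), 'joint_velocities': array([ 0.00056874,  0.00019186, -0.00050224, -0.00045289, -0.00061322,
       -0.00103125]), 'tau': array([ 4.57296162e-03, -6.37618661e+01,  3.84570265e+01,  1.35715716e-02,
        1.98449702e-04, -4.65267283e-05]), 'position': array([0.21766242, 0.47745686, 0.25581899]), 'ee_rot': array([-2.00946780e-04,  2.12280277e-01,  9.77208668e-01, -5.13195893e-04]), 'contact_force': array([-0.75607883, -0.30881225, -0.73978346]), 'torque': array([ 0.02548753, -0.03548755,  0.00963712]), 'finger_gap': 0.08557556923768164}
scene socket_a call [([0.533, 0.052, -0.003], 0.67), ([0.437, -0.097, 0.003], 0.67), ([0.574, -0.057, 0.003], 0.6)]
scene socket_a call [([0.582, -0.051, 0.038], 0.93), ([0.448, -0.086, 0.042], 0.68), ([0.542, 0.057, 0.036], 0.56)]
scene nut_seat call [([0.598, 0.251, 0.039], 0.81)]
scene nut_seat call [([0.617, 0.358, 0.109], 0.97), ([0.673, -0.224, 0.058], 0.55)]
scene clamp call [([0.594, 0.247, -0.001], 0.59)
[... 1665 characters left out ...]
 pot, socket, tube_grip
side isolator call [([0.483, -0.3, 0.093], 0.6)]
side cup call [([0.732, 0.115, 0.003], 0.71)]
side cup call [([0.728, 0.124, 0.067], 0.8)]
side ink_a call [([0.665, -0.224, 0.002], 0.75), ([0.7, -0.176, -0.0], 0.73)]
side ink_a call [([0.666, -0.217, 0.044], 0.89), ([0.697, -0.166, 0.043], 0.78), ([0.345, -0.182, 0.028], 0.63)]
side tube_grip call [([0.38, 0.102, 0.003], 0.69), ([0.734, 0.115, -0.0], 0.2)]
side tube_grip call [([0.382, 0.111, 0.041], 0.56)]
side pot call [([0.344, -0.17, 0.003], 0.63), ([0.735, 0.118, 0.001], 0.24)]
side pot call [([0.344, -0.181, 0.027], 0.88)]
side jar call [([0.705, 0.017, 0.0], 0.92)]
side jar call [([0.692, 0.036, 0.041], 0.73)]
```

View pics/scene0.png

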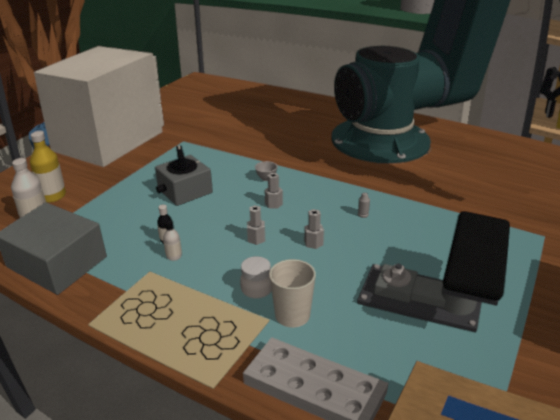

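View pics/side0.png

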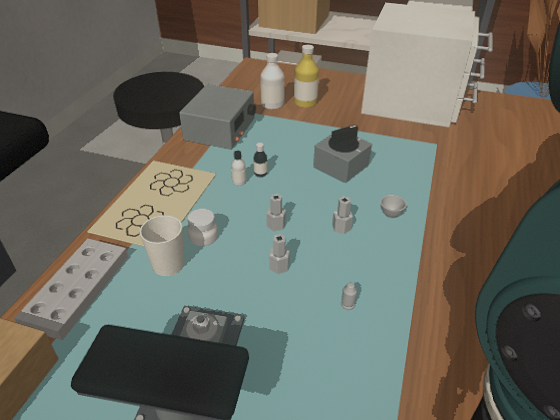

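View pics/wrist0.png

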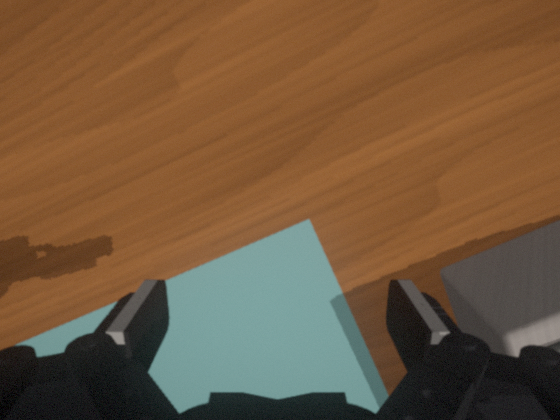

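```bash
cat >> h.py <<'E'
from scipy.spatial.transform import Rotation as R
def qR(q): return R.from_quat([q[1],q[2],q[3],q[0]]).as_matrix()
def ext(p,s=None):
    if 'extrinsics' in p: return np.array(p['extrinsics'])
    T=np.eye(4); T[:3,:3]=qR(s['ee_rot']); T[:3,3]=s['position']
    return T@np.array(p['tool_from_camera'])
def proj(p,E,X):
    X=np.atleast_2d(X); c=(np.linalg.inv(E)@np.c_[X,np.ones(len(X))].T)[:3].T
    c=c*[1,-1,-1]
    return cv2.projectPoints(c,np.zeros(3),np.zeros(3),np.array(p['camera_matrix']),np.array(p['distortion']))[0][:,0]
def unproj(p,E,uv,z):
    uv=np.atleast_2d(np.float64(uv))
    n=cv2.undistortPoints(uv[:,None],np.array(p['camera_matrix']),np.array(p['distortion']))[:,0]
    d=np.c_[n[:,0],-n[:,1],-np.ones(len(n))]@E[:3,:3].T; o=E[:3,3]
    return o+d*((z-o[2])/d[:,2])[:,None]
def yaws(s):
    r=qR(s['ee_rot']); return np.degrees([np.arctan2(r[1,0],r[0,0]),np.arctan2(r[1,1],r[0,1])])
def wrist(name):
    s=robot.observe(); p=read_camera('wrist'); save(p,name); return s,p,ext(p,s)
def st():
    s=robot.observe(); print('t',round(s['clock'],2),'pos',np.round(s['position'],4),'yaw x,y',np.round(yaws(s),2),'F',np.round(s['contact_force'],1),'M',np.round(s['torque'],2),'gap',round(s['finger_gap'],4),'z',np.round(qR(s['ee_rot'])[:,2],3)); return s
E
python3 - <<'E'
from h import *
s=st(); p=read_camera('wrist'); print(p['tool_from_camera'],p['camera_matrix'],p['distortion']); E=ext(p,s); print(E)
p=read_camera('scene');save(p,'s1.png');f=p['frame']
def crop(f,c,r,h,n): cv2.imwrite('pics/'+n,cv2.cvtColor(cv2.resize(f[r-h:r+h,c-h:c+h],None,fx=10,fy=10,interpolation=cv2.INTER_CUBIC),cv2.COLOR_RGB2BGR))
crop(f,183,172,30,'iso.png')
E
```

```text
t 2.05 pos [0.2178 0.4777 0.2563] yaw x,y [155.49  65.49] F [-0.1 -0.4 -0.8] M [-0.02 -0.06  0.04] gap 0.0852 z [ 0.  0. -1.]
[[-3.06466847e-04  9.57792869e-01  2.87459086e-01  7.28491353e-02]
 [ 9.99999827e-01  4.38055679e-04 -3.93446639e-04  8.28852427e-04]
 [-5.02763471e-04  2.87458916e-01 -9.57792837e-01 -1.17694633e-01]
 [ 0.00000000e+00  0.00000000e+00  0.00000000e+00  1.00000000e+00]] [[374.89199147   0.         277.15165353]
 [  0.         374.89199147 215.29626081]
 [  0.           0.           1.        ]] [-0.04183187  0.          0.          0.          0.        ]
[[ 4.15177255e-01 -8.71280475e-01 -2.61721570e-01  1.51881180e-01]
 [ 9.09740393e-01  3.97787802e-01  1.18900301e-01  5.08663940e-01]
 [ 5.14137233e-04 -2.87463384e-01  9.57791490e-01  3.73976476e-01]
 [ 0.00000000e+00  0.00000000e+00  0.00000000e+00  1.00000000e+00]]
```

View pics/iso.png

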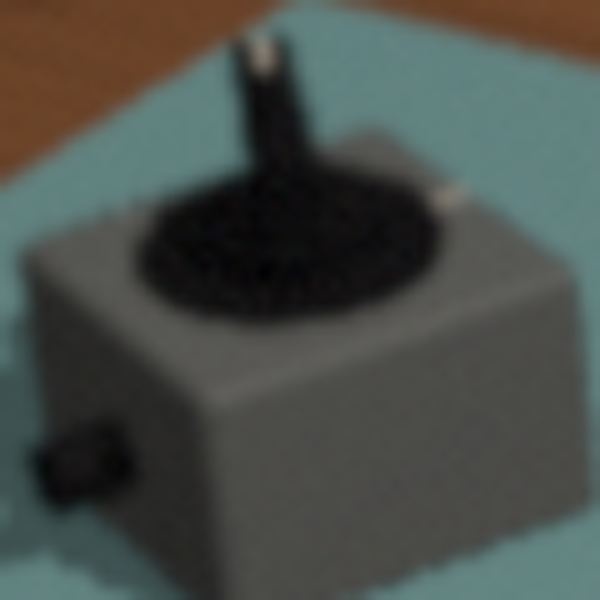

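```bash
python3 -m handwheel '[{"travel":[26.7,-79,0],"dr":[0,0,0]},{"travel":[26.7,-79,0],"dr":[0,0,0]},{"travel":[26.7,-79,0],"dr":[0,0,0]},{"travel":[26.7,-79,0],"dr":[0,0,0]},{"travel":[26.7,-79,0],"dr":[0,0,0]},{"travel":[26.7,-79,0],"dr":[0,0,0]},{"travel":[26.7,-79,0],"dr":[0,0,0]},{"travel":[26.7,-79,0],"dr":[0,0,0]},{"travel":[26.7,-79,0],"dr":[0,0,0]},{"travel":[26.7,-79,0],"dr":[0,0,0]}]'; python3 -c "
from h import *
st()"
```

```text
clock: 3.4
position: [0.416, -0.1094, 0.2565]
ee_rot: [0.0, 0.213, 0.977, -0.0]
contact_force: [1.7, 1.6, 0.5]
finger_gap: 0.0853
t 3.4 pos [ 0.416  -0.1094  0.2565] yaw x,y [155.45  65.45] F [1.7 1.6 0.5] M [ 0.03 -0.1   0.04] gap 0.0853 z [ 0.001 -0.    -1.   ]
```

```bash
python3 -m handwheel '[{"travel":[6.8,-20,0],"dr":[0,0,0]},{"travel":[6.8,-20,0],"dr":[0,0,0]},{"travel":[6.8,-20,0],"dr":[0,0,0]},{"travel":[6.8,-20,0],"dr":[0,0,0]},{"travel":[6.8,-20,0],"dr":[0,0,0]},{"travel":[6.8,-20,0],"dr":[0,0,0]}]'; python3 - <<'E'
from h import *
st(); s,p,E=wrist('w1.png')
print(tip_of(p,'isolator_grip')); 
r=silhouettes(p,'isolator_grip'); print([d['confidence'] for d in r])
E
```

```text
clock: 4.15
position: [0.4835, -0.3064, 0.2563]
ee_rot: [-0.0, 0.212, 0.977, 0.0]
contact_force: [0.1, -0.1, 0.8]
finger_gap: 0.0854
t 4.15 pos [ 0.4835 -0.3064  0.2563] yaw x,y [155.5  65.5] F [ 0.1 -0.1  0.8] M [-0.05 -0.02  0.02] gap 0.0854 z [-0.  0. -1.]
[{'at': [0.4874, -0.3119, 0.1005], 'confidence': 0.66}, {'at': [0.4345, -0.0975, -0.0018], 'confidence': 0.16}]
[0.64, 0.31]
```

View pics/w1.png

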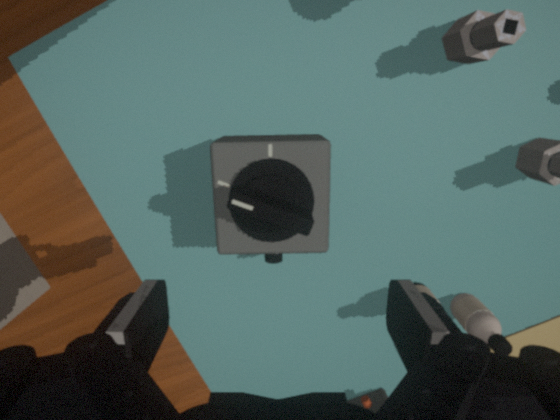

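```bash
python3 - <<'E'
from h import *
f=cv2.imread('pics/w1.png'); c=f[130:270,200:340]; c=np.clip(c.astype(float)*2,0,255).astype(np.uint8); cv2.imwrite('pics/w1c.png',cv2.resize(c,None,fx=4.2,fy=4.2,interpolation=cv2.INTER_CUBIC))
E
```

```text
(no output)
```

View pics/w1c.png

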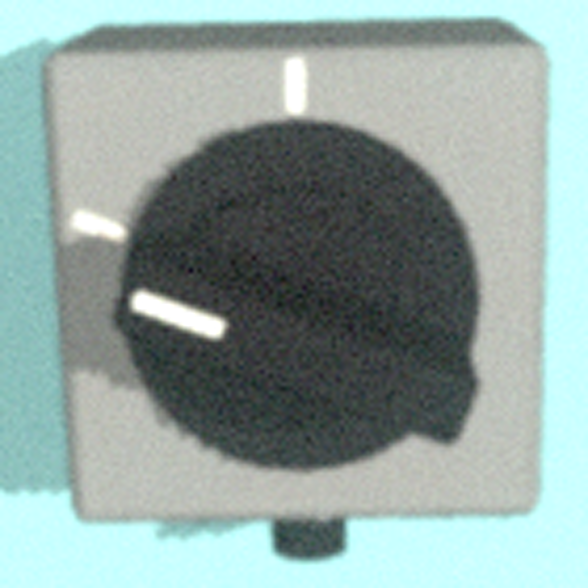

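```bash
python3 - <<'E'
from h import *
s=robot.observe(); p=read_camera('wrist'); E=ext(p,s)
def px(a): return np.array(a)/4.2+[200,130]-0.38
def ang(a,b,z):
    A=unproj(p,E,[px(a),px(b)],z); d=A[1]-A[0]; print(A.round(4).tolist(),np.degrees(np.arctan2(d[1],d[0])))
ang((136,298),(226,331),.107)
ang((295,113),(295,58),.0665)
ang((122,234),(72,217),.0665)
A=unproj(p,E,[px(a) for a in [(50,62),(542,52),(535,515),(80,520)]],.066);print(A,A.mean(0))
A=unproj(p,E,[px((300,294))],.078);print(A) # hub disc
E
```

```text
[[0.4667, -0.334, 0.107], [0.4787, -0.3222, 0.107]] 44.535835514931755
[[0.4536, -0.2981, 0.0665], [0.444, -0.2936, 0.0665]] 155.21402212824083
[[0.4612, -0.3396, 0.0665], [0.454, -0.3471, 0.0665]] -133.8677149044454
[[ 0.42497193 -0.33719826  0.066     ]
 [ 0.4627735  -0.24962729  0.066     ]
 [ 0.55147472 -0.28750038  0.066     ]
 [ 0.51269253 -0.37540216  0.066     ]] [ 0.48797817 -0.31243202  0.066     ]
[[ 0.48455468 -0.31104571  0.078     ]]
```

```bash
python3 -m handwheel '[{"travel":[0.3,-0.6,-2],"dr":[0,0,0.19]},{"travel":[0.3,-0.6,-4],"dr":[0,0,0.37]},{"travel":[0.3,-0.6,-6],"dr":[0,0,0.55]},{"travel":[0.3,-0.6,-8],"dr":[0,0,0.74]},{"travel":[0.3,-0.6,-8],"dr":[0,0,0.92]},{"travel":[0.3,-0.6,-8],"dr":[0,0,1.1]},{"travel":[0.3,-0.6,-8],"dr":[0,0,1.21]},{"travel":[0.3,-0.6,-11],"dr":[0,0,1.21]},{"travel":[0.3,-0.6,-14.5],"dr":[0,0,1.21]},{"travel":[0.3,-0.6,-14.5],"dr":[0,0,1.21]}]' 0.6 30; python3 - <<'E'
from h import *
st(); s,p,E=wrist('w2.png')
E
```

```text
clock: 5.6
position: [0.4858, -0.3118, 0.1099]
ee_rot: [-0.001, -0.381, 0.924, 0.002]
contact_force: [-0.4, 0.2, 0.9]
finger_gap: 0.0511
t 5.6 pos [ 0.4858 -0.3118  0.1099] yaw x,y [-135.16  134.84] F [-0.4  0.2  0.9] M [-0.02  0.01 -0.02] gap 0.0511 z [-0.003  0.002 -1.   ]
```

View pics/w2.png

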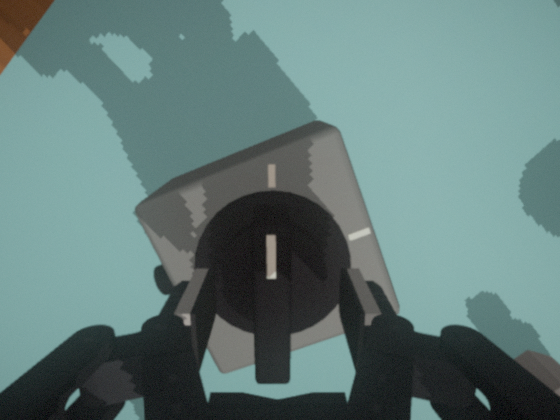

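```bash
python3 -m handwheel '[{"travel":[0,0,0],"dr":[0,0,0]},{"travel":[0,0,0],"dr":[0,0,0]},{"travel":[0,0,0],"dr":[0,0,0]},{"travel":[0,0,0],"dr":[0,0,0]},{"travel":[0,0,0],"dr":[0,0,0]}]' 0 40; python3 -c "
from h import *
st()"
```

```text
clock: 6.28
position: [0.4872, -0.3133, 0.1126]
ee_rot: [0.0, -0.381, 0.924, -0.001]
contact_force: [-1.8, 1.0, 8.3]
finger_gap: 0.0132
t 6.28 pos [ 0.4872 -0.3133  0.1126] yaw x,y [-135.18  134.82] F [-1.8  1.   8.3] M [0.38 0.34 0.03] gap 0.0132 z [ 0.001 -0.001 -1.   ]
```

```bash
python3 -m handwheel '[{"travel":[0.1,-0.1,0.2],"dr":[0,0,-0.15]},{"travel":[0.1,-0.1,0.2],"dr":[0,0,-0.3]},{"travel":[0.1,-0.1,0.2],"dr":[0,0,-0.45]},{"travel":[0.1,-0.1,0.2],"dr":[0,0,-0.6]},{"travel":[0.1,-0.1,0.2],"dr":[0,0,-0.75]},{"travel":[0.1,-0.1,0.2],"dr":[0,0,-0.9]},{"travel":[0.1,-0.1,0.2],"dr":[0,0,-1.05]},{"travel":[0.1,-0.1,0.2],"dr":[0,0,-1.15]},{"travel":[0.1,-0.1,0.2],"dr":[0,0,-1.2]},{"travel":[0.1,-0.1,0.2],"dr":[0,0,-1.2]}]'; python3 -c "
from h import *
st()"
```

```text
clock: 7.52
position: [0.4873, -0.3138, 0.1128]
ee_rot: [-0.001, 0.207, 0.978, 0.0]
contact_force: [-0.6, -1.1, -15.1]
finger_gap: 0.0132
t 7.53 pos [ 0.4873 -0.3138  0.1128] yaw x,y [156.09  66.09] F [ -0.6  -1.1 -15.1] M [-0.3   0.11  0.13] gap 0.0132 z [-0.001  0.001 -1.   ]
```

```bash
python3 -m handwheel '[{"travel":[0,0,-0.1],"dr":[0,0,-0.04]},{"travel":[0,0,-0.1],"dr":[0,0,-0.08]},{"travel":[0,0,-0.1],"dr":[0,0,-0.08]}]'; python3 - <<'E'
from h import *
st(); s,p,E=wrist('w3.png')
E
```

```text
clock: 7.9
position: [0.4873, -0.3138, 0.1128]
ee_rot: [-0.0, 0.245, 0.969, -0.0]
contact_force: [-4.9, 0.7, -1.8]
finger_gap: 0.0129
t 7.9 pos [ 0.4873 -0.3138  0.1128] yaw x,y [151.63  61.63] F [-4.9  0.7 -1.8] M [0.17 1.03 1.67] gap 0.0129 z [-0.001 -0.    -1.   ]
```

View pics/w3.png

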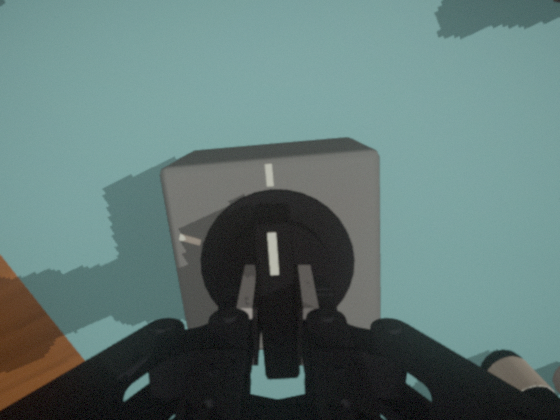

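```bash
python3 -m handwheel '[{"travel":[0,0,0],"dr":[0,0,0]},{"travel":[0,0,0],"dr":[0,0,0]},{"travel":[0,0,0],"dr":[0,0,0]},{"travel":[0,0,6],"dr":[0,0,0.08]},{"travel":[0,0,12],"dr":[0,0,0.08]},{"travel":[1,6,14],"dr":[0,0,0.08]},{"travel":[1,12,16],"dr":[0,0,0.08]},{"travel":[1,18,18],"dr":[0,0,0.08]},{"travel":[1,24,18],"dr":[0,0,0.08]},{"travel":[1,27,18],"dr":[0,0,0.08]}]' 0.6; python3 - <<'E'
from h import *
st(); 
s,p,E=wrist('w4.png')
for d in tip_of(p,'socket_a'): print(d)
p=read_camera('scene'); save(p,'s4.png')
E
```

```text
clock: 9.2
position: [0.4975, -0.0415, 0.2929]
ee_rot: [0.001, 0.206, 0.978, 0.0]
contact_force: [0.5, -1.5, 0.3]
finger_gap: 0.0514
t 9.2 pos [ 0.4975 -0.0415  0.2929] yaw x,y [156.18  66.18] F [ 0.5 -1.5  0.3] M [-0.05  0.03 -0.02] gap 0.0514 z [ 0.001  0.    -1.   ]
{'at': [0.5722, -0.0597, -0.0033], 'confidence': 0.91}
{'at': [0.5257, 0.0504, -0.0055], 'confidence': 0.83}
{'at': [0.4379, -0.1031, -0.0036], 'confidence': 0.65}
```

View pics/w4.png

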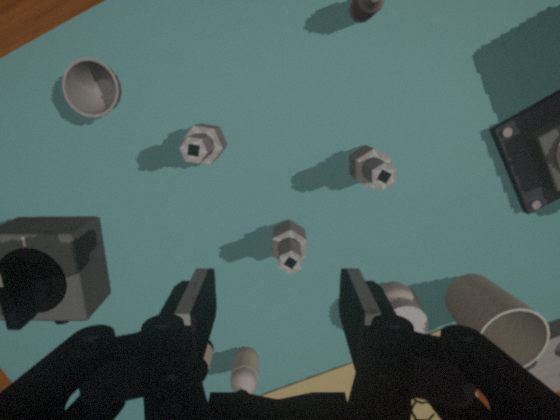

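View pics/s4.png

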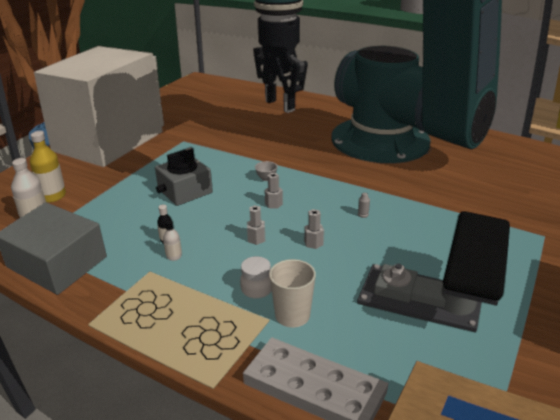

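```bash
cat >> h.py <<'E'
from scipy.optimize import minimize
def hexpts(c,af,yaw,z):
    r=af/np.sqrt(3); a=yaw+np.pi/6+np.arange(6)*np.pi/3
    return np.c_[c[0]+r*np.cos(a),c[1]+r*np.sin(a),np.full(6,z)]
def sockmask(p,E,x,sc=4,z0=0):
    m=np.zeros((420*sc,560*sc),np.uint8)
    for af,a,b in((.036,0,.038),(.022,.038,.076)):
        q=proj(p,E,np.r_[hexpts(x[:2],af,x[2],z0+a),hexpts(x[:2],af,x[2],z0+b)])
        h=cv2.convexHull(((q+.5)*sc).astype(np.float32)).round().astype(np.int32); cv2.fillConvexPoly(m,h,1)
    return m
def fitsock(p,E,reg,c,z0=0):
    sc=4; R_=cv2.resize(reg.astype(np.uint8),None,fx=sc,fy=sc,interpolation=cv2.INTER_NEAREST)
    def cost(x):
        x=np.array([x[0]/100,x[1]/100,x[2]/5]); m=sockmask(p,E,x,sc,z0); return 1-(m&R_).sum()/max(1,(m|R_).sum())
    best=[]
    for y in np.arange(0,60,10):
        x0=np.array([c[0]*100,c[1]*100,np.radians(y)*5])
        r=minimize(cost,x0,method='Nelder-Mead',options=dict(initial_simplex=[x0,x0+[.5,0,0],x0+[0,.5,0],x0+[0,0,.6]],xatol=1e-3,fatol=1e-4,maxiter=150))
        best.append((r.fun,r.x[0]/100,r.x[1]/100,np.degrees(r.x[2]/5)%60))
    return sorted(best)
E
python3 - <<'E'
from h import *
s=robot.observe(); p=read_camera('wrist'); E=ext(p,s)
out=[]
for d in silhouettes(p,'socket_a'):
    reg=np.array(d['region']); v,u=np.nonzero(reg); print(d['confidence'],reg.sum(),u.mean(),v.mean())
    c=unproj(p,E,[u.mean(),v.mean()],.03)[0]
    for b in fitsock(p,E,reg,c)[:4]: print(np.round(b,4))
f=p['frame']
t=[]
for u,v in((203,145),(373,167),(290,245)):
    t.append(cv2.resize(f[v-32:v+32,u-32:u+32],(266,266),interpolation=cv2.INTER_CUBIC))
cv2.imwrite('pics/socks.png',cv2.cvtColor(np.hstack(t),cv2.COLOR_RGB2BGR))
E
```

```text
0.68 1580 373.05 167.52405063291138
[ 0.0234  0.5284  0.0514 11.0677]
[ 0.0235  0.5284  0.0515 10.4765]
[ 0.0235  0.5284  0.0515 10.4553]
[ 0.0236  0.5283  0.0513 11.1476]
0.61 1471 290.50577838205305 245.4656696125085
[ 0.0301  0.5721 -0.0593  4.0511]
[ 0.0301  0.5721 -0.0593  4.0279]
[ 0.0301  0.5721 -0.0593  3.9791]
[ 0.0301  0.5721 -0.0593  3.9714]
0.59 1405 204.16654804270462 142.7644128113879
[ 0.0366  0.4371 -0.0951 26.8525]
[ 0.0377  0.4371 -0.0951 26.8685]
[ 0.0378  0.4371 -0.0952 26.8193]
[ 0.0385  0.4371 -0.0952 27.0086]
```

View pics/socks.png

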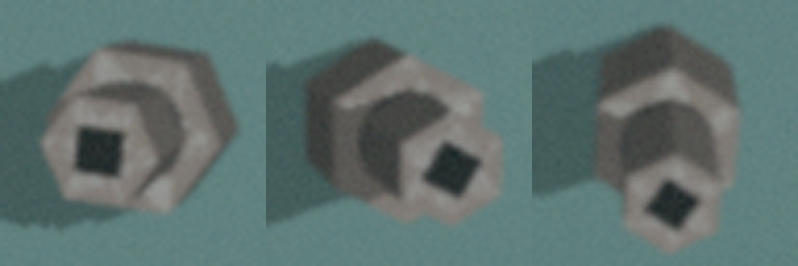

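```bash
python3 -m handwheel '[{"travel":[9.3,28,-4],"dr":[0,0,0]},{"travel":[9.3,28,-4],"dr":[0,0,0]},{"travel":[9.3,28,-4],"dr":[0,0,0]},{"travel":[9.3,28,-4],"dr":[0,0,0]},{"travel":[9.3,28,-4],"dr":[0,0,0]},{"travel":[9.3,28,-4],"dr":[0,0,0]},{"travel":[9.3,28,-4],"dr":[0,0,0]}]'; python3 - <<'E'
from h import *
st(); 
s,p,E=wrist('w5.png')
for n in('nut_seat','clamp'):
  for d in tip_of(p,n): print(n,d)
f=p['frame']; u,v=proj(p,E,[[.596,.249,.055]])[0].astype(int); print(u,v)
u=min(max(u,60),500);v=min(max(v,60),360)
c=f[v-60:v+60,u-60:u+60]; cv2.imwrite('pics/nut5.png',cv2.cvtColor(np.clip(cv2.resize(c,(600,600),interpolation=cv2.INTER_CUBIC).astype(float)*1.8,0,255).astype(np.uint8),cv2.COLOR_RGB2BGR)); print(u-60,v-60)
E
```

```text
clock: 10.32
position: [0.5911, 0.2348, 0.252]
ee_rot: [-0.0, 0.208, 0.978, -0.0]
contact_force: [0.2, -0.2, 1.0]
finger_gap: 0.0514
t 10.32 pos [0.5911 0.2348 0.252 ] yaw x,y [156.01  66.01] F [ 0.2 -0.2  1. ] M [-0.06  0.01  0.05] gap 0.0514 z [-0. -0. -1.]
nut_seat {'at': [0.5882, 0.2462, 0.0439], 'confidence': 0.57}
clamp {'at': [0.5903, 0.2512, 0.0019], 'confidence': 0.57}
293 189
233 129
```

View pics/w5.png

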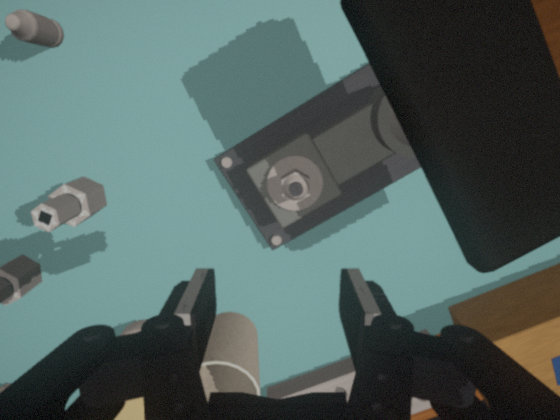

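View pics/nut5.png

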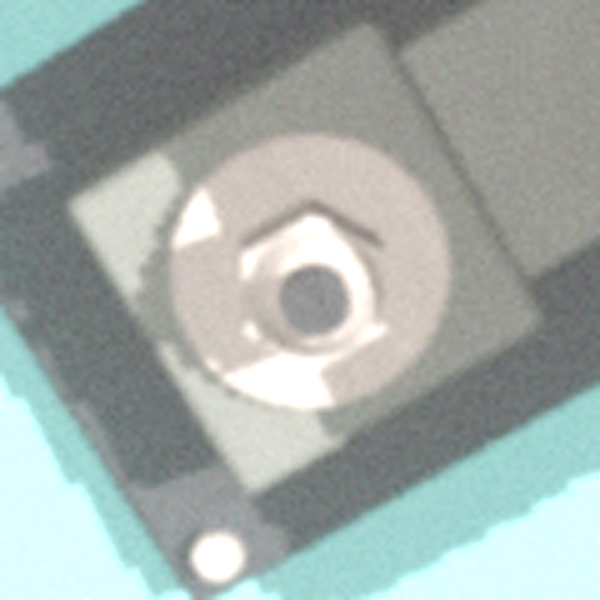

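```bash
python3 - <<'E'
from h import *
s=robot.observe(); p=read_camera('wrist'); E=ext(p,s)
def px(a): return np.atleast_2d(a)/5+[233,129]-0.4
print(unproj(p,E,px((311,271)),.04), unproj(p,E,px((316,301)),.064))
base=unproj(p,E,px([(242,248),(308,203),(382,243)]),.04); d=np.diff(base,axis=0); print(base,[ (np.degrees(np.arctan2(a[1],a[0]))%60, np.hypot(*a[:2])) for a in d])
c=(unproj(p,E,px((311,271)),.04)[0]+unproj(p,E,px((316,301)),.064)[0])/2
im=cv2.imread('pics/nut5.png')
import sys
def draw(P,col):
    q=(proj(p,E,P)-[233,129]+.4)*5; cv2.polylines(im,[q.round().astype(np.int32)],True,col,1)
a=np.linspace(0,2*np.pi,60)
draw(np.c_[c[0]+.025*np.cos(a),c[1]+.025*np.sin(a),a*0+.04],(0,255,0))
draw(np.c_[c[0]+.006*np.cos(a),c[1]+.006*np.sin(a),a*0+.064],(0,255,0))
dd=[np.arctan2(x[1],x[0]) for x in d]
y=np.degrees(np.arctan2(sum(np.sin(6*t) for t in dd),sum(np.cos(6*t) for t in dd)))/6
yaw=np.radians(y+30); print('nut yaw',(y+30)%60)
draw(hexpts(c,.024,yaw,.04),(0,0,255)); draw(hexpts(c,.024,yaw,.056),(255,0,0))
cv2.imwrite('pics/nut5o.png',im)
E
```

```text
[[0.59411499 0.2515766  0.04      ]] [[0.59410299 0.25129325 0.064     ]]
[[0.58523938 0.24196456 0.04      ]
 [0.5825989  0.25595574 0.04      ]
 [0.59460333 0.26518588 0.04      ]] [(np.float64(40.68745047202515), np.float64(0.014238157573087185)), (np.float64(37.556498083623815), np.float64(0.01514271915796044))]
nut yaw 9.121974277824478
```

View pics/nut5o.png

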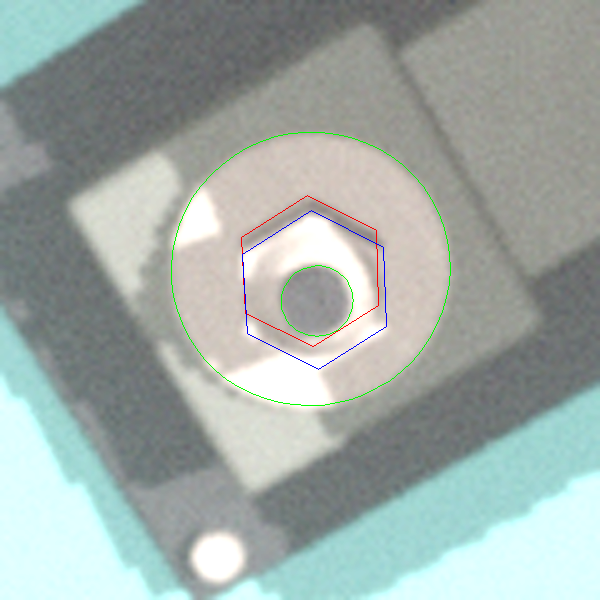

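```bash
python3 -m handwheel '[{"travel":[-6.3,-18.3,-4],"dr":[0,0,0.087]},{"travel":[-6.3,-18.3,-4],"dr":[0,0,0.087]},{"travel":[-6.3,-18.3,-4],"dr":[0,0,0.087]},{"travel":[-6.3,-18.3,-9],"dr":[0,0,0.087]},{"travel":[-6.3,-18.3,-14.5],"dr":[0,0,0.087]},{"travel":[-6.3,-18.3,-18.4],"dr":[0,0,0.087]},{"travel":[-6.3,-18.3,-18.4],"dr":[0,0,0.087]},{"travel":[-6.3,-18.3,-18.4],"dr":[0,0,0.087]}]' ; python3 - <<'E'
from h import *
st(); 
s,p,E=wrist('w6.png')
E
```

```text
clock: 11.52
position: [0.5286, 0.0526, 0.07]
ee_rot: [0.001, 0.165, 0.986, 0.0]
contact_force: [0.2, -0.1, 0.3]
finger_gap: 0.051
t 11.53 pos [0.5286 0.0526 0.07  ] yaw x,y [161.02  71.02] F [ 0.2 -0.1  0.3] M [0.01 0.03 0.04] gap 0.051 z [ 0.002 -0.    -1.   ]
```

View pics/w6.png

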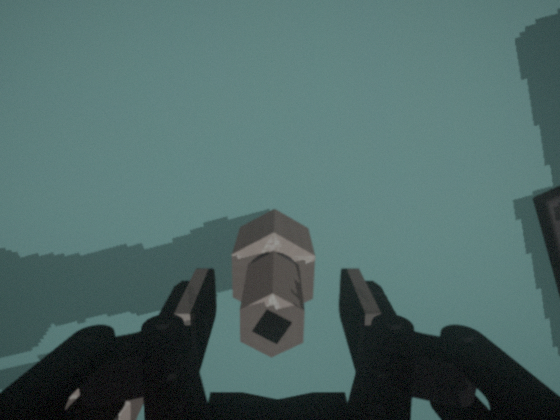

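```bash
python3 -m handwheel '[{"travel":[0,0,0],"dr":[0,0,0]},{"travel":[0,0,0],"dr":[0,0,0]},{"travel":[0,0,0],"dr":[0,0,0]},{"travel":[0,0,0],"dr":[0,0,0]}]' 0 60; python3 -c "
from h import *
st()"
```

```text
clock: 12.08
position: [0.5283, 0.053, 0.0693]
ee_rot: [0.001, 0.165, 0.986, 0.0]
contact_force: [-1.9, 0.1, 9.6]
finger_gap: 0.0212
t 12.07 pos [0.5283 0.053  0.0693] yaw x,y [161.06  71.06] F [-1.9  0.1  9.6] M [0.07 0.4  0.07] gap 0.0212 z [ 0.002 -0.    -1.   ]
```

```bash
python3 -m handwheel '[{"travel":[0,0,6],"dr":[0,0,0]},{"travel":[1,3,10],"dr":[0,0,-0.035]},{"travel":[3,9,10],"dr":[0,0,-0.035]},{"travel":[4.9,15,10],"dr":[0,0,-0.035]},{"travel":[6.5,19.8,10],"dr":[0,0,-0.035]},{"travel":[6.5,19.8,10],"dr":[0,0,-0.035]},{"travel":[6.5,19.8,10],"dr":[0,0,-0.035]},{"travel":[6.5,19.8,10],"dr":[0,0,-0.035]}]' ; python3 - <<'E'
from h import *
st(); 
s,p,E=wrist('w7.png')
for c in('scene','side'):
    p=read_camera(c); save(p,c+'7.png'); E=ext(p); u,v=proj(p,E,[[.594,.251,.09]])[0].astype(int); print(u,v)
    cv2.imwrite('pics/'+c+'7c.png',cv2.cvtColor(cv2.resize(p['frame'][v-50:v+50,u-50:u+50],(600,600),interpolation=cv2.INTER_CUBIC),cv2.COLOR_RGB2BGR))
E
```

```text
clock: 13.08
position: [0.5926, 0.25, 0.1685]
ee_rot: [-0.0, 0.182, 0.983, -0.0]
contact_force: [1.0, -0.8, -3.2]
finger_gap: 0.0208
t 13.07 pos [0.5926 0.25   0.1685] yaw x,y [158.98  68.98] F [ 1.  -0.8 -3.2] M [-0.04  0.02  0.01] gap 0.0208 z [-0. -0. -1.]
400 253
198 308
```

View pics/w7.png

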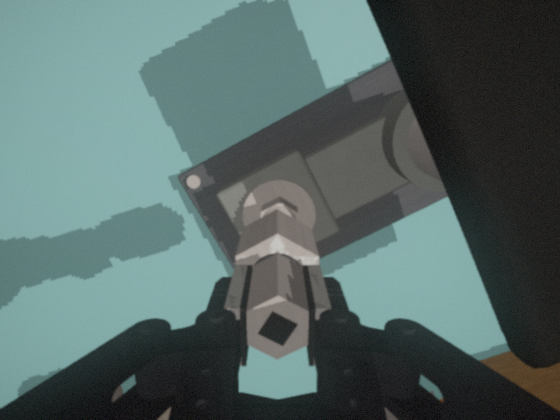

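View pics/scene7c.png

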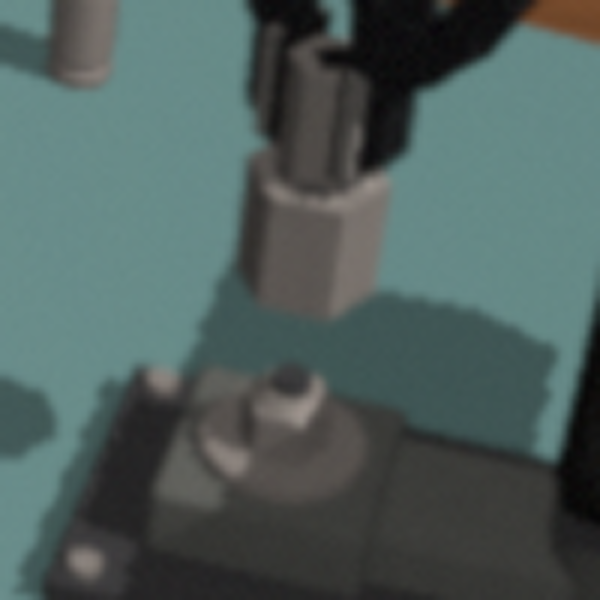

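View pics/side7c.png

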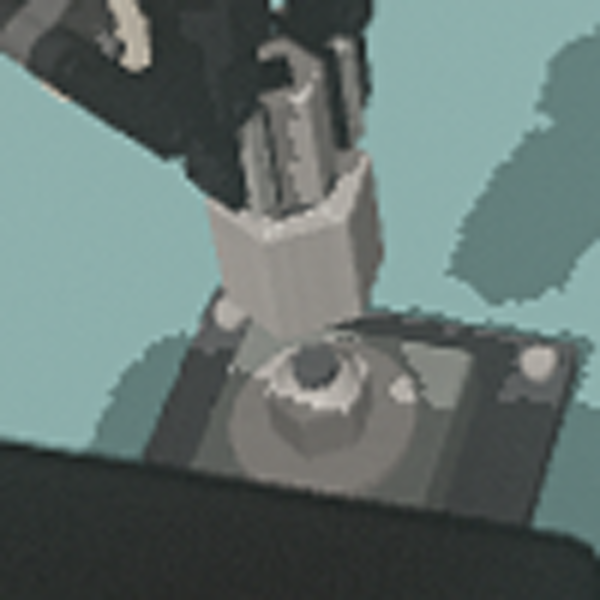

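```bash
python3 -m handwheel '[{"travel":[0,0.1,-2],"dr":[0,0,0]},{"travel":[0,0.1,-3],"dr":[0,0,0]},{"travel":[0,0.1,-3],"dr":[0,0,0]}]' ; python3 - <<'E'
from h import *
s=st(); 
s,p,E=wrist('w8.png')
f=p['frame'][180:400,180:370]
cv2.imwrite('pics/w8c.png',cv2.cvtColor(cv2.resize(f,None,fx=2.7,fy=2.7,interpolation=cv2.INTER_CUBIC),cv2.COLOR_RGB2BGR))
for c in('scene','side'):
    p=read_camera(c); E=ext(p)
    im=cv2.resize(p['frame'],None,fx=6,fy=6,interpolation=cv2.INTER_CUBIC)
    z0=s['position'][2]-.0693
    def dr(P,col): cv2.polylines(im,[((proj(p,E,P)+.5)*6).round().astype(np.int32)],True,col,1)
    n=(.594,.2514); a=np.linspace(0,6.28,50)
    dr(hexpts(n,.024,np.radians(9),.056),(255,0,0)); dr(np.c_[n[0]+.025*np.cos(a),n[1]+.025*np.sin(a),a*0+.04],(0,255,0))
    k=s['position'][:2]
    for z,w in((0,.036),(.038,.036),(.076,.022)): dr(hexpts(k,w,np.radians(9),z0+z),(255,255,0))
    u,v=proj(p,E,[[.594,.251,.07]])[0].astype(int)*6
    cv2.imwrite('pics/'+c+'8c.png',cv2.cvtColor(im[v-300:v+300,u-300:u+300],cv2.COLOR_RGB2BGR))
E
```

```text
clock: 13.6
position: [0.5924, 0.2515, 0.1378]
ee_rot: [-0.001, 0.182, 0.983, -0.0]
contact_force: [0.2, -0.0, -2.9]
finger_gap: 0.0211
t 13.6 pos [0.5924 0.2515 0.1378] yaw x,y [159.02  69.02] F [ 0.2 -0.  -2.9] M [ 0.05 -0.02 -0.  ] gap 0.0211 z [-0.001 -0.    -1.   ]
```

View pics/scene8c.png

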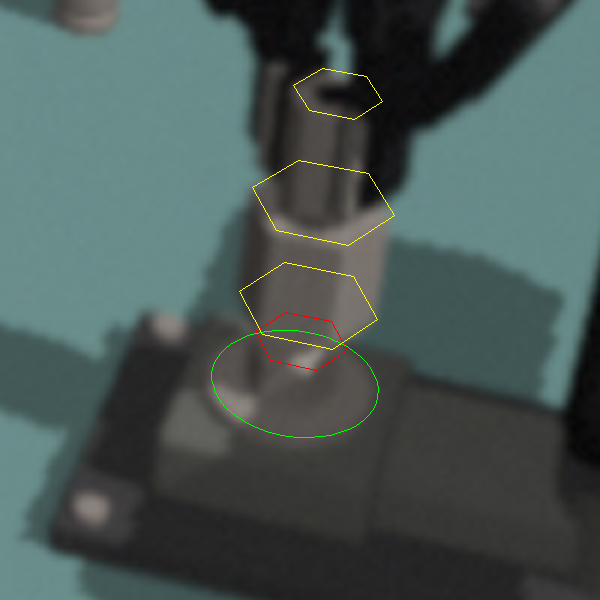

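View pics/side8c.png

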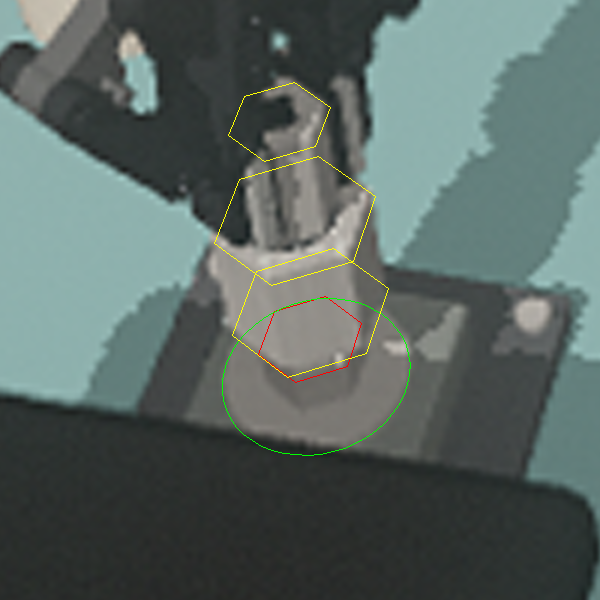

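View pics/w8c.png

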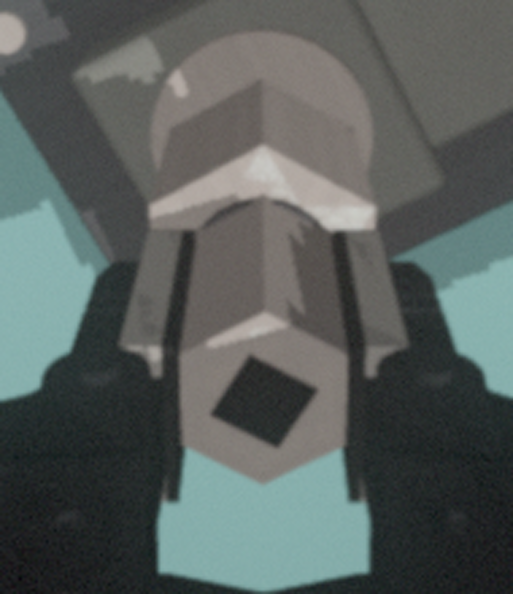

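```bash
python3 -m handwheel '[{"travel":[0.1,0,-0.4],"dr":[0,0,0]},{"travel":[0.1,0,-0.8],"dr":[0,0,0]},{"travel":[0.1,0,-1.2],"dr":[0,0,0]},{"travel":[0.1,0,-1.5],"dr":[0,0,0]},{"travel":[0.1,0,-1.7],"dr":[0,0,0]},{"travel":[0.1,0,-1.7],"dr":[0,0,0]}]'  ; python3 -c "
from h import *
st()"
```

```text
clock: 14.5
position: [0.5951, 0.2518, 0.1257]
ee_rot: [0.003, 0.182, 0.983, 0.001]
contact_force: [-9.5, -6.2, 46.6]
finger_gap: 0.0214
t 14.5 pos [0.5951 0.2518 0.1257] yaw x,y [159.03  69.03] F [-9.5 -6.2 46.6] M [-1.84  2.54 -0.06] gap 0.0214 z [ 0.006  0.    -1.   ]
```

```bash
python3 -m handwheel '[{"travel":[-0.1,-0.1,0.4],"dr":[0,0,0]},{"travel":[-0.1,-0.1,0.3],"dr":[0,0,0]},{"travel":[-0.1,-0.1,0.1],"dr":[0,0,0]},{"travel":[-0.1,-0.1,0.1],"dr":[0,0,0]}]'  ; python3 -c "
from h import *
st()"
```

```text
clock: 15.0
position: [0.5943, 0.2512, 0.1257]
ee_rot: [0.003, 0.182, 0.983, 0.001]
contact_force: [-4.8, -4.0, 38.3]
finger_gap: 0.0208
t 15.0 pos [0.5943 0.2512 0.1257] yaw x,y [159.04  69.04] F [-4.8 -4.  38.3] M [-0.9   1.29 -0.02] gap 0.0208 z [ 0.006  0.001 -1.   ]
```

```bash
python3 -m handwheel '[{"travel":[-0.1,-0.1,0.2],"dr":[0,0,0]},{"travel":[-0.1,-0.1,0.1],"dr":[0,0,0]},{"travel":[-0.1,-0.1,0],"dr":[0,0,0]},{"travel":[-0.1,-0.1,0],"dr":[0,0,0]}]'  ; python3 - <<'E'
from h import *
st()
s,p,E=wrist('w9.png')
p=read_camera('scene'); cv2.imwrite('pics/s9c.png',cv2.cvtColor(cv2.resize(p['frame'][200:300,350:450],(600,600),interpolation=cv2.INTER_CUBIC),cv2.COLOR_RGB2BGR))
E
```

```text
clock: 15.5
position: [0.5937, 0.2508, 0.1258]
ee_rot: [0.003, 0.182, 0.983, 0.002]
contact_force: [-3.6, 0.4, 37.7]
finger_gap: 0.0207
t 15.5 pos [0.5937 0.2508 0.1258] yaw x,y [159.05  69.05] F [-3.6  0.4 37.7] M [ 0.15  0.79 -0.04] gap 0.0207 z [ 0.007  0.002 -1.   ]
```

View pics/s9c.png

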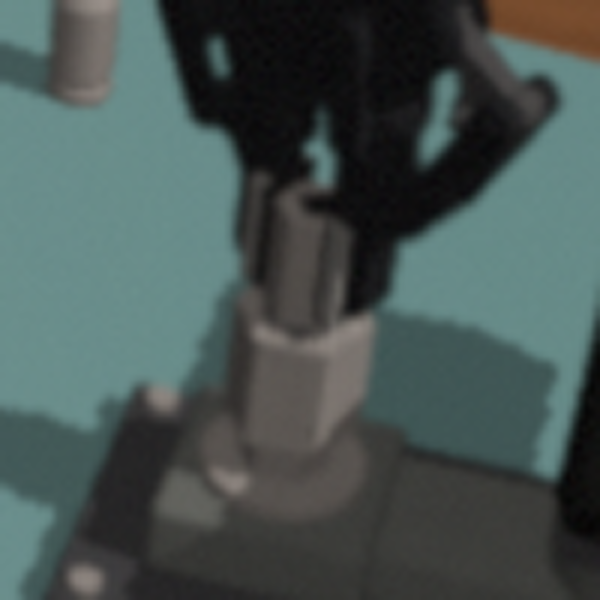

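```bash
python3 -m handwheel '[{"travel":[0,0,3],"dr":[0,0,0]},{"travel":[0,0,5],"dr":[0,0,0]},{"travel":[-1.5,-5,5],"dr":[0,0,0]},{"travel":[-3.2,-10,5],"dr":[0,0,0]},{"travel":[-5,-15,5],"dr":[0,0,0]},{"travel":[-6.5,-19.8,4],"dr":[0,0,0.035]},{"travel":[-6.5,-19.8,0],"dr":[0,0,0.035]},{"travel":[-6.5,-19.8,-3.5],"dr":[0,0,0.035]},{"travel":[-6.5,-19.8,-4.5],"dr":[0,0,0.035]},{"travel":[-6.5,-19.8,-4.5],"dr":[0,0,0.035]}]'  ; python3 - <<'E'
from h import *
st()
s,p,E=wrist('w10.png')
p=read_camera('side'); u,v=proj(p,ext(p),[[.528,.052,.03]])[0].astype(int); cv2.imwrite('pics/s10c.png',cv2.cvtColor(cv2.resize(p['frame'][v-50:v+50,u-50:u+50],(600,600),interpolation=cv2.INTER_CUBIC),cv2.COLOR_RGB2BGR))
E
```

```text
clock: 16.85
position: [0.5267, 0.0521, 0.0773]
ee_rot: [-0.0, 0.165, 0.986, -0.0]
contact_force: [-0.6, -0.7, -3.0]
finger_gap: 0.021
t 16.85 pos [0.5267 0.0521 0.0773] yaw x,y [161.06  71.06] F [-0.6 -0.7 -3. ] M [0.04 0.05 0.  ] gap 0.021 z [-0.001  0.    -1.   ]
```

View pics/s10c.png

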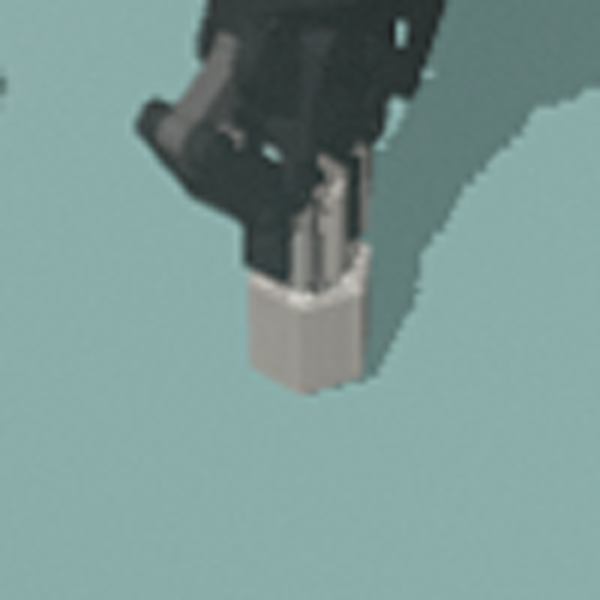

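View pics/w10.png

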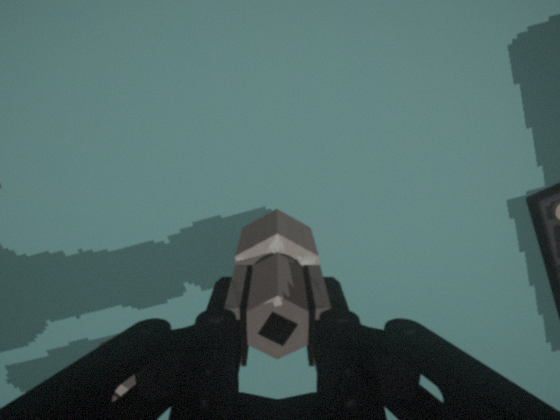

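```bash
python3 -m handwheel '[{"travel":[0,0,-0.4],"dr":[0,0,0]},{"travel":[0,0,-0.8],"dr":[0,0,0]},{"travel":[0,0,-0.8],"dr":[0,0,0]}]'  ; python3 -c "
from h import *
st()"
```

```text
clock: 17.32
position: [0.527, 0.0519, 0.0694]
ee_rot: [0.0, 0.165, 0.986, 0.0]
contact_force: [0.2, 0.1, -1.7]
finger_gap: 0.0208
t 17.32 pos [0.527  0.0519 0.0694] yaw x,y [161.05  71.05] F [ 0.2  0.1 -1.7] M [ 0.1  -0.18 -0.02] gap 0.0208 z [ 0.001 -0.    -1.   ]
```

```bash
python3 -m handwheel '[{"travel":[0,0,-0.05],"dr":[0,0,0]},{"travel":[0,0,0],"dr":[0,0,0]},{"travel":[0,0,0],"dr":[0,0,0]},{"travel":[0,0,3],"dr":[0,0,0]},{"travel":[0,0,8],"dr":[0,0,0]},{"travel":[2.2,-5.5,8],"dr":[0,0,-0.06]},{"travel":[4.5,-11.1,8],"dr":[0,0,-0.12]},{"travel":[4.5,-11.1,5],"dr":[0,0,-0.12]},{"travel":[4.5,-11.1,5],"dr":[0,0,-0.12]}]' 0.6 ; python3 - <<'E'
from h import *
st()
s,p,E=wrist('w11.png')
for d in silhouettes(p,'socket_a'):
    reg=np.array(d['region']); v,u=np.nonzero(reg); print(d['confidence'],reg.sum(),u.mean(),v.mean())
    c=unproj(p,E,[u.mean(),v.mean()],.03)[0]
    for b in fitsock(p,E,reg,c)[:1]: print(np.round(b,4))
p=read_camera('side'); u,v=proj(p,ext(p),[[.528,.052,.03]])[0].astype(int); cv2.imwrite('pics/s11.png',cv2.cvtColor(p['frame'],cv2.COLOR_RGB2BGR))
E
```

```text
clock: 18.45
position: [0.5706, -0.0592, 0.1177]
ee_rot: [-0.002, 0.224, 0.975, 0.0]
contact_force: [0.7, 1.8, -0.4]
finger_gap: 0.0512
t 18.45 pos [ 0.5706 -0.0592  0.1177] yaw x,y [154.12  64.12] F [ 0.7  1.8 -0.4] M [-0.03 -0.01  0.01] gap 0.0512 z [-0.004  0.001 -1.   ]
0.98 7515 441.2911510312708 72.90126413838989
[ 0.0287  0.5273  0.0522 10.6175]
0.96 5163 276.64226225062947 241.4015107495642
[ 0.0223  0.5721 -0.0594  2.9551]
0.84 8684 87.83072316904652 38.23629663749424
[ 1.83000e-02  4.37400e-01 -9.57000e-02  2.79268e+01]
```

View pics/w11.png

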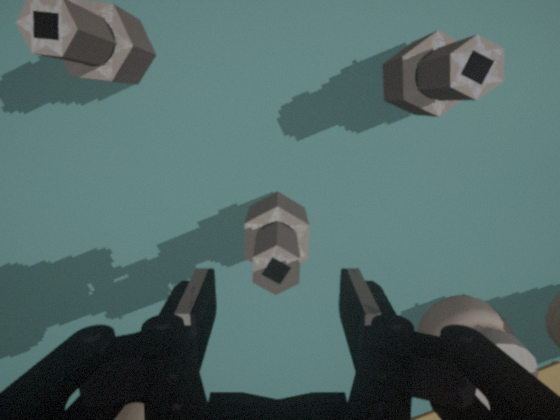

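View pics/s11.png

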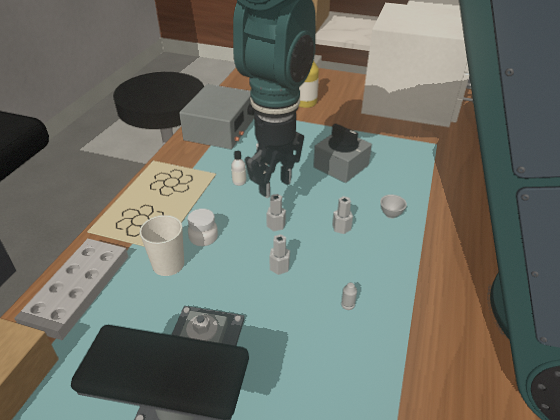

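```bash
python3 -m handwheel '[{"travel":[0.1,0,-2.5],"dr":[0,0,-0.015]},{"travel":[0.1,0,-4.8],"dr":[0,0,-0.015]},{"travel":[0.1,0,-4.8],"dr":[0,0,-0.015]}]' ; python3 -m handwheel '[{"travel":[0,0,0],"dr":[0,0,0]},{"travel":[0,0,0],"dr":[0,0,0]},{"travel":[0,0,0],"dr":[0,0,0]},{"travel":[0,0,0],"dr":[0,0,0]}]' 0 60; python3 -c "
from h import *
st()"
```

```text
clock: 18.98
position: [0.5722, -0.0583, 0.0712]
ee_rot: [-0.001, 0.23, 0.973, 0.0]
contact_force: [-0.5, 0.5, 0.1]
finger_gap: 0.0512
clock: 19.48
position: [0.5734, -0.059, 0.0726]
ee_rot: [0.001, 0.231, 0.973, 0.0]
contact_force: [-1.3, 1.9, 7.1]
finger_gap: 0.0209
t 19.48 pos [ 0.5734 -0.059   0.0726] yaw x,y [153.32  63.32] F [-1.3  1.9  7.1] M [0.35 0.18 0.04] gap 0.0209 z [ 0.002 -0.    -1.   ]
```

```bash
python3 -m handwheel '[{"travel":[0,0,6],"dr":[0,0,0]},{"travel":[0.3,3,10],"dr":[0,0,0.1]},{"travel":[0.7,9,10],"dr":[0,0,0.1]},{"travel":[1.1,15,10],"dr":[0,0,0.1]},{"travel":[1.5,21,10],"dr":[0,0,0.1]},{"travel":[1.9,27,10],"dr":[0,0,0.1]},{"travel":[2.2,31,10],"dr":[0,0,0.1]},{"travel":[2.2,31,8],"dr":[0,0,0.1]},{"travel":[2.2,31,7.2],"dr":[0,0,0.1]},{"travel":[2.2,31,7.2],"dr":[0,0,0.1]}]' ; python3 -c "
from h import *
st()"
```

```text
clock: 20.72
position: [0.5946, 0.2504, 0.1433]
ee_rot: [-0.0, 0.182, 0.983, -0.0]
contact_force: [0.3, -0.8, -1.2]
finger_gap: 0.0208
t 20.73 pos [0.5946 0.2504 0.1433] yaw x,y [159.01  69.01] F [ 0.3 -0.8 -1.2] M [-0.01 -0.01  0.  ] gap 0.0208 z [-0.001 -0.    -1.   ]
```

```bash
python3 -m handwheel '[{"travel":[0,0.05,-0.5],"dr":[0,0,0]},{"travel":[0,0.05,-1],"dr":[0,0,0]},{"travel":[0,0.05,-1.4],"dr":[0,0,0]},{"travel":[0,0.05,-1.7],"dr":[0,0,0]},{"travel":[0,0.05,-1.8],"dr":[0,0,0]},{"travel":[0,0.05,-1.8],"dr":[0,0,0]}]' ; python3 -c "
from h import *
st()"
```

```text
clock: 21.48
position: [0.5954, 0.2512, 0.1283]
ee_rot: [0.002, 0.182, 0.983, 0.0]
contact_force: [-9.3, -4.8, 32.4]
finger_gap: 0.0207
t 21.48 pos [0.5954 0.2512 0.1283] yaw x,y [159.02  69.02] F [-9.3 -4.8 32.4] M [-1.39  2.11 -0.02] gap 0.0207 z [ 0.004  0.    -1.   ]
```

```bash
python3 -m handwheel '[{"travel":[-0.1,-0.06,0.4],"dr":[0,0,0]},{"travel":[-0.1,-0.06,0.2],"dr":[0,0,0]},{"travel":[-0.1,-0.06,0],"dr":[0,0,0]},{"travel":[-0.1,-0.06,0],"dr":[0,0,0]}]' ; python3 -c "
from h import *
st()";  python3 -m handwheel '[{"travel":[-0.1,-0.06,0.4],"dr":[0,0,0]},{"travel":[-0.1,-0.06,0.2],"dr":[0,0,0]},{"travel":[-0.1,-0.06,0],"dr":[0,0,0]},{"travel":[-0.1,-0.06,0],"dr":[0,0,0]}]' ; python3 -c "
from h import *
st()"
```

```text
clock: 21.98
position: [0.5949, 0.2509, 0.1283]
ee_rot: [0.002, 0.182, 0.983, 0.001]
contact_force: [-8.3, -4.4, 37.7]
finger_gap: 0.0212
t 21.98 pos [0.5949 0.2509 0.1283] yaw x,y [159.03  69.04] F [-8.3 -4.4 37.7] M [-1.09  1.79 -0.07] gap 0.0212 z [ 0.005  0.001 -1.   ]
clock: 22.48
position: [0.5943, 0.2505, 0.1284]
ee_rot: [0.003, 0.182, 0.983, 0.001]
contact_force: [-5.3, -2.7, 38.1]
finger_gap: 0.0209
t 22.48 pos [0.5943 0.2505 0.1284] yaw x,y [159.04  69.04] F [-5.3 -2.7 38.1] M [-0.56  1.07 -0.04] gap 0.0209 z [ 0.005  0.001 -1.   ]
```

```bash
python3 -m handwheel '[{"travel":[-0.12,-0.06,0.4],"dr":[0,0,0]},{"travel":[-0.12,-0.06,0.2],"dr":[0,0,0]},{"travel":[-0.12,-0.06,0],"dr":[0,0,0]},{"travel":[-0.12,-0.06,0],"dr":[0,0,0]}]' ; python3 - <<'E'
from h import *
s=st()
for c in('scene','side'):
    p=read_camera(c); E=ext(p); u,v=proj(p,E,[[.594,.251,.07]])[0].astype(int)
    cv2.imwrite('pics/'+c+'12c.png',cv2.cvtColor(cv2.resize(p['frame'][v-50:v+50,u-50:u+50],(600,600),interpolation=cv2.INTER_CUBIC),cv2.COLOR_RGB2BGR))
E
```

```text
clock: 22.98
position: [0.5937, 0.2503, 0.1284]
ee_rot: [0.003, 0.182, 0.983, 0.002]
contact_force: [-1.3, -1.0, 36.2]
finger_gap: 0.0208
t 22.98 pos [0.5937 0.2503 0.1284] yaw x,y [159.04  69.04] F [-1.3 -1.  36.2] M [ 0.03  0.06 -0.01] gap 0.0208 z [ 0.007  0.002 -1.   ]
```

View pics/side12c.png

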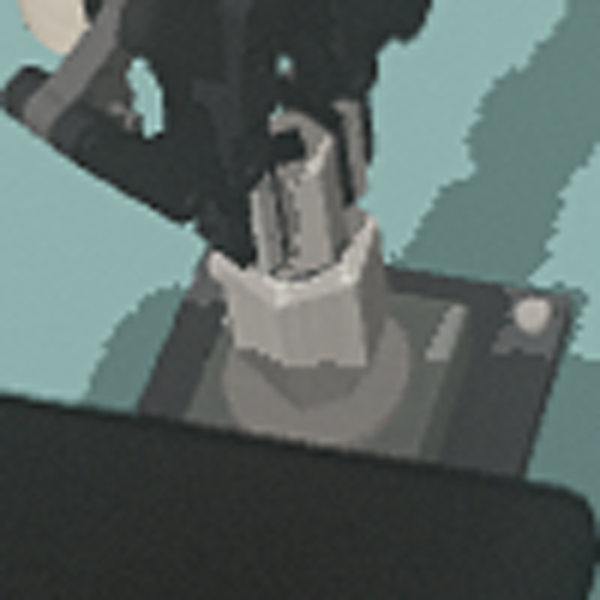

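View pics/scene12c.png

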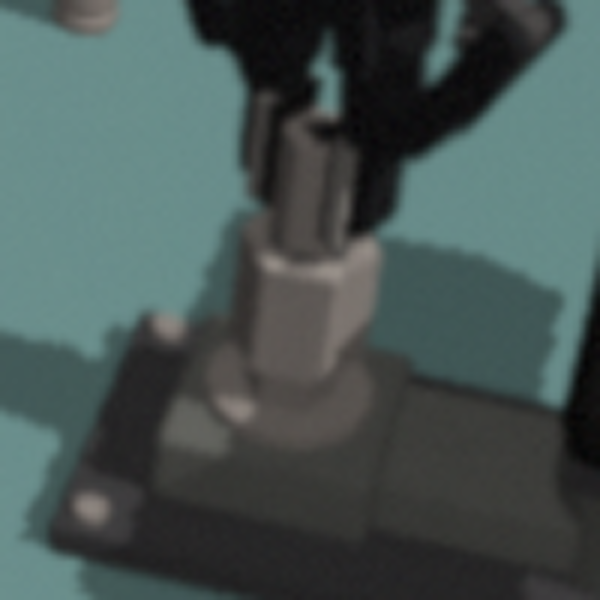

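```bash
python3 -m handwheel '[{"travel":[0,0,3],"dr":[0,0,0]},{"travel":[0,0,5],"dr":[0,0,0]},{"travel":[-0.5,-6,5],"dr":[0,0,-0.1]},{"travel":[-0.9,-12,5],"dr":[0,0,-0.1]},{"travel":[-1.3,-18,5],"dr":[0,0,-0.1]},{"travel":[-1.7,-24,5],"dr":[0,0,-0.1]},{"travel":[-2.1,-30.9,5],"dr":[0,0,-0.1]},{"travel":[-2.1,-30.9,1],"dr":[0,0,-0.1]},{"travel":[-2.1,-30.9,-4],"dr":[0,0,-0.1]},{"travel":[-2.1,-30.9,-4],"dr":[0,0,-0.1]}]'  ; python3 - <<'E'
from h import *
st()
E
```

```text
clock: 24.32
position: [0.5679, -0.0589, 0.0821]
ee_rot: [-0.004, 0.231, 0.973, 0.0]
contact_force: [-0.3, -0.1, -2.0]
finger_gap: 0.0209
t 24.32 pos [ 0.5679 -0.0589  0.0821] yaw x,y [153.29  63.29] F [-0.3 -0.1 -2. ] M [0.01 0.06 0.  ] gap 0.0209 z [-0.007  0.002 -1.   ]
```

```bash
python3 -m handwheel '[{"travel":[0.3,0,-0.4],"dr":[0,0,0]},{"travel":[0.3,0,-0.9],"dr":[0,0,0]},{"travel":[0.3,0,-0.95],"dr":[0,0,0]}]'  ; python3 - <<'E'
from h import *
st()
E
```

```text
clock: 24.7
position: [0.5739, -0.0593, 0.0764]
ee_rot: [0.0, 0.231, 0.973, -0.0]
contact_force: [0.4, -0.7, -1.9]
finger_gap: 0.0212
t 24.7 pos [ 0.5739 -0.0593  0.0764] yaw x,y [153.33  63.33] F [ 0.4 -0.7 -1.9] M [ 0.03 -0.01  0.01] gap 0.0212 z [ 0.001 -0.    -1.   ]
```

```bash
python3 -m handwheel '[{"travel":[0,0,-0.15],"dr":[0,0,0]},{"travel":[0,0,-0.15],"dr":[0,0,0]}]'  ; python3 - <<'E'
from h import *
st()
E
```

```text
clock: 24.95
position: [0.5736, -0.0594, 0.0744]
ee_rot: [0.0, 0.231, 0.973, -0.0]
contact_force: [-0.2, -0.4, -1.4]
finger_gap: 0.0208
t 24.95 pos [ 0.5736 -0.0594  0.0744] yaw x,y [153.31  63.31] F [-0.2 -0.4 -1.4] M [-0.01  0.03  0.05] gap 0.0208 z [ 0. -0. -1.]
```

```bash
python3 -m handwheel '[{"travel":[0,0,-0.15],"dr":[0,0,0]},{"travel":[0,0,-0.2],"dr":[0,0,0]},{"travel":[0,0,-0.2],"dr":[0,0,0]}]'  ; python3 - <<'E'
from h import *
st()
E
```

```text
clock: 25.32
position: [0.5737, -0.0594, 0.0727]
ee_rot: [0.0, 0.231, 0.973, -0.0]
contact_force: [-3.1, 0.3, 4.5]
finger_gap: 0.0208
t 25.32 pos [ 0.5737 -0.0594  0.0727] yaw x,y [153.31  63.31] F [-3.1  0.3  4.5] M [ 0.1   0.31 -0.04] gap 0.0208 z [ 0.001 -0.    -1.   ]
```

```bash
python3 -m handwheel '[{"travel":[0,0,0],"dr":[0,0,0]},{"travel":[0,0,0],"dr":[0,0,0]},{"travel":[0,0,0],"dr":[0,0,0]},{"travel":[0,0,3],"dr":[0,0,0]},{"travel":[0,0,8],"dr":[0,0,0]},{"travel":[-4.5,-1.2,8],"dr":[0,0,0.14]},{"travel":[-9,-2.4,8],"dr":[0,0,0.28]},{"travel":[-13.6,-3.6,7],"dr":[0,0,0.43]},{"travel":[-13.6,-3.6,5],"dr":[0,0,0.43]},{"travel":[-13.6,-3.6,5],"dr":[0,0,0.43]}]' 0.6 ; python3 - <<'E'
from h import *
st()
s,p,E=wrist('w13.png')
for d in silhouettes(p,'socket_a'):
    reg=np.array(d['region']); v,u=np.nonzero(reg); print(d['confidence'],reg.sum(),u.mean(),v.mean())
    c=unproj(p,E,[u.mean(),v.mean()],.03)[0]
    for b in fitsock(p,E,reg,c)[:1]: print(np.round(b,4))
p=read_camera('side'); cv2.imwrite('pics/s13.png',cv2.cvtColor(p['frame'],cv2.COLOR_RGB2BGR))
E
```

```text
clock: 26.58
position: [0.4368, -0.0953, 0.1218]
ee_rot: [-0.001, 0.018, 1.0, 0.0]
contact_force: [-0.4, 0.2, -0.2]
finger_gap: 0.0514
t 26.57 pos [ 0.4368 -0.0953  0.1218] yaw x,y [177.91  87.91] F [-0.4  0.2 -0.2] M [-0.02 -0.   -0.05] gap 0.0514 z [-0.001  0.001 -1.   ]
0.9 2723 506.5791406536908 338.6272493573265
[ 0.5473  0.5169  0.0574 12.5466]
0.78 5054 275.8110407597942 237.30075187969925
[ 2.25000e-02  4.37900e-01 -9.54000e-02  2.74851e+01]
0.62 1245 329.0843373493976 379.1927710843373
[ 0.5686  0.5728 -0.0598 42.7063]
```

View pics/s13.png

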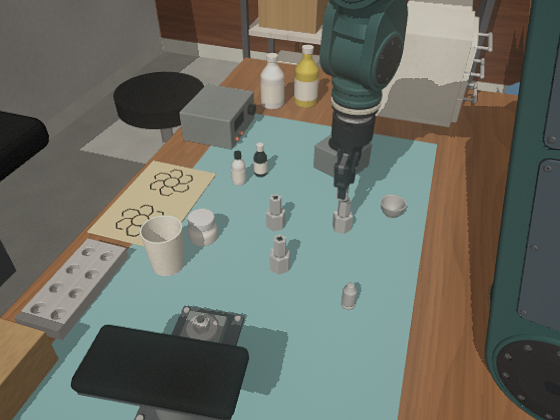

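View pics/w13.png

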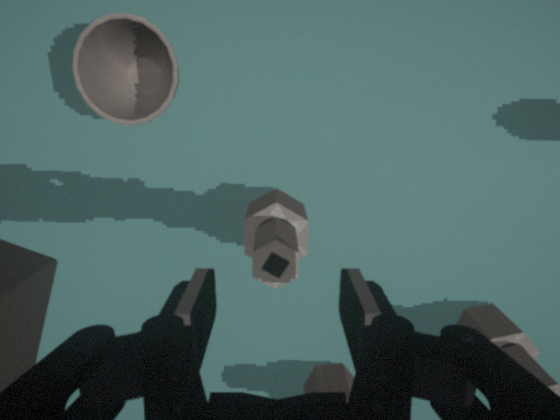

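Both tried sockets stand upright. The third is lined up; descend and grip.

```bash
python3 -m handwheel '[{"travel":[0.1,0,-2.5],"dr":[0,0,0]},{"travel":[0.1,0,-5.1],"dr":[0,0,0]},{"travel":[0.1,0,-5.1],"dr":[0,0,0]}]' ; python3 -m handwheel '[{"travel":[0,0,0],"dr":[0,0,0]},{"travel":[0,0,0],"dr":[0,0,0]},{"travel":[0,0,0],"dr":[0,0,0]},{"travel":[0,0,0],"dr":[0,0,0]}]' 0 60; python3 -c "
from h import *
st()"
```

```text
clock: 27.1
position: [0.4383, -0.095, 0.0707]
ee_rot: [-0.001, 0.018, 1.0, 0.0]
contact_force: [0.0, 0.0, 0.6]
finger_gap: 0.0511
clock: 27.6
position: [0.4393, -0.0956, 0.0724]
ee_rot: [0.001, 0.018, 1.0, -0.0]
contact_force: [0.3, 0.8, 5.4]
finger_gap: 0.0209
t 27.6 pos [ 0.4393 -0.0956  0.0724] yaw x,y [177.95  87.95] F [0.3 0.8 5.4] M [ 0.16  0.15 -0.  ] gap 0.0209 z [ 0.002 -0.001 -1.   ]
```

```bash
python3 -m handwheel '[{"travel":[0,0,6],"dr":[0,0,0]},{"travel":[1.3,3,11],"dr":[0,0,-0.06]},{"travel":[3.7,8.5,11],"dr":[0,0,-0.12]},{"travel":[6.1,14,11],"dr":[0,0,-0.18]},{"travel":[8.5,19.5,11],"dr":[0,0,-0.24]},{"travel":[10.9,25,11],"dr":[0,0,-0.3]},{"travel":[13.3,30,10],"dr":[0,0,-0.33]},{"travel":[15.5,34.6,8.5],"dr":[0,0,-0.33]},{"travel":[15.5,34.6,7.2],"dr":[0,0,-0.33]},{"travel":[15.5,34.6,7.2],"dr":[0,0,-0.33]}]' ; python3 -c "
from h import *
st()"
```

```text
clock: 28.85
position: [0.5928, 0.2504, 0.1427]
ee_rot: [-0.001, 0.182, 0.983, -0.0]
contact_force: [-0.9, -0.5, -2.0]
finger_gap: 0.0209
t 28.85 pos [0.5928 0.2504 0.1427] yaw x,y [159.06  69.06] F [-0.9 -0.5 -2. ] M [-0.02  0.04 -0.05] gap 0.0209 z [-0.002 -0.001 -1.   ]
```

```bash
python3 -m handwheel '[{"travel":[0.1,0.02,-0.5],"dr":[0,0,0]},{"travel":[0.1,0.02,-1],"dr":[0,0,0]},{"travel":[0.1,0.02,-1.4],"dr":[0,0,0]},{"travel":[0.1,0.02,-1.7],"dr":[0,0,0]},{"travel":[0.1,0.02,-1.9],"dr":[0,0,0]},{"travel":[0.1,0.02,-1.9],"dr":[0,0,0]}]' ; python3 -c "
from h import *
st()"
```

```text
clock: 29.6
position: [0.5946, 0.2507, 0.1242]
ee_rot: [0.0, 0.182, 0.983, -0.0]
contact_force: [1.1, -1.8, -3.1]
finger_gap: 0.0208
t 29.6 pos [0.5946 0.2507 0.1242] yaw x,y [159.04  69.04] F [ 1.1 -1.8 -3.1] M [-0.31 -0.27 -0.05] gap 0.0208 z [ 0. -0. -1.]
```

It slips over freely. Going on down to the washer, at 0.112.

```bash
python3 -m handwheel '[{"travel":[0,0,-0.4],"dr":[0,0,0]},{"travel":[0,0,-0.8],"dr":[0,0,0]},{"travel":[0,0,-1.1],"dr":[0,0,0]},{"travel":[0,0,-1.3],"dr":[0,0,0]},{"travel":[0,0,-1.3],"dr":[0,0,0]}]' ; python3 - <<'E'
from h import *
s=st()
E
```

```text
clock: 30.22
position: [0.5948, 0.2507, 0.1124]
ee_rot: [0.001, 0.182, 0.983, 0.0]
contact_force: [-3.3, -5.0, 13.6]
finger_gap: 0.0209
t 30.23 pos [0.5948 0.2507 0.1124] yaw x,y [159.04  69.04] F [-3.3 -5.  13.6] M [-0.98  0.54 -0.01] gap 0.0209 z [ 0.001 -0.    -1.   ]
```

```bash
python3 -m handwheel '[{"travel":[0,-0.05,-0.08],"dr":[0,0,0]},{"travel":[0,-0.05,-0.08],"dr":[0,0,0]},{"travel":[0,-0.05,-0.08],"dr":[0,0,0]}]' ; python3 - <<'E'
from h import *
s=st()
for c in('scene','side'):
    p=read_camera(c); save(p,c+'14.png'); E=ext(p); u,v=proj(p,E,[[.594,.251,.07]])[0].astype(int)
    cv2.imwrite('pics/'+c+'14c.png',cv2.cvtColor(cv2.resize(p['frame'][v-50:v+50,u-50:u+50],(600,600),interpolation=cv2.INTER_CUBIC),cv2.COLOR_RGB2BGR))
    u,v=proj(p,E,[[.486,-.312,.09]])[0].astype(int); u=max(u,40)
    cv2.imwrite('pics/'+c+'14i.png',cv2.cvtColor(cv2.resize(p['frame'][v-40:v+40,u-40:u+40],(400,400),interpolation=cv2.INTER_CUBIC),cv2.COLOR_RGB2BGR))
E
```

```text
clock: 30.6
position: [0.5949, 0.2505, 0.1124]
ee_rot: [0.001, 0.182, 0.983, 0.001]
contact_force: [-5.0, -3.7, 22.0]
finger_gap: 0.0213
t 30.6 pos [0.5949 0.2505 0.1124] yaw x,y [159.05  69.05] F [-5.  -3.7 22. ] M [-0.64  1.2  -0.01] gap 0.0213 z [ 0.002  0.001 -1.   ]
```

View pics/scene14c.png

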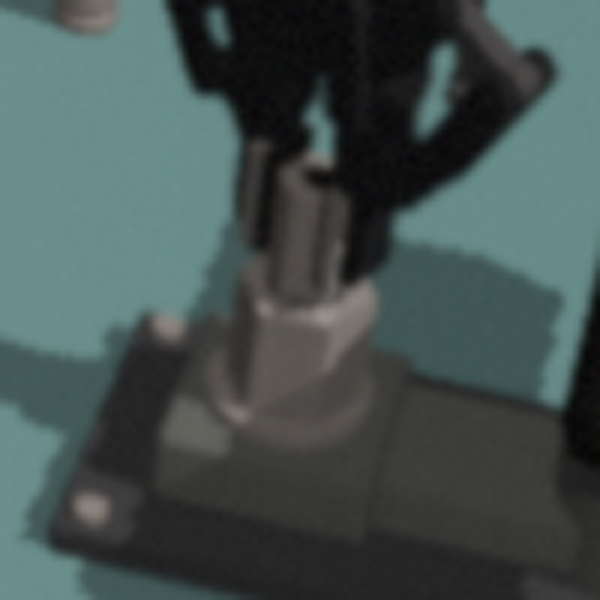

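View pics/side14.png

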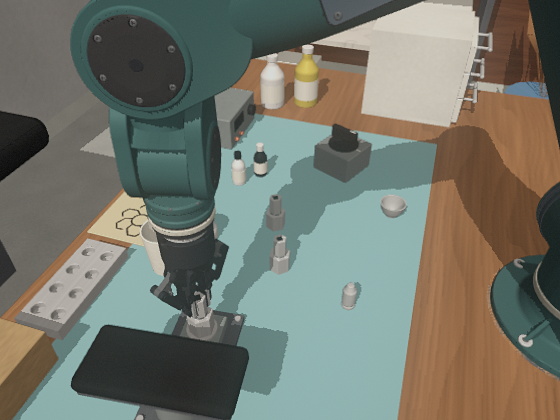

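View pics/scene14i.png

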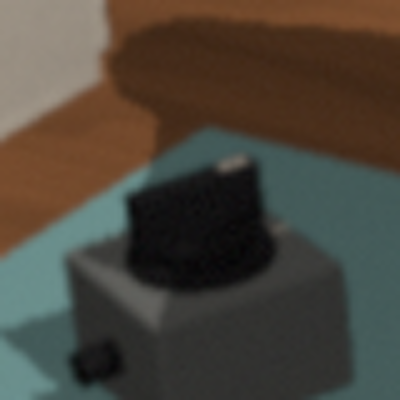

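```bash
python3 - <<'E'
from h import *
outs=[]
for c in('scene','side'):
    im0=cv2.imread(f'pics/{c}14.png'); p=read_camera(c); E=ext(p)
    u,v=proj(p,E,[[.4865,-.312,.09]])[0].astype(int)
    for yd in(-20,-25):
        im=cv2.resize(im0,None,fx=8,fy=8,interpolation=cv2.INTER_CUBIC); y=np.radians(yd); R2=np.array([[np.cos(y),-np.sin(y)],[np.sin(y),np.cos(y)]])
        q=np.array([[.033,.007],[-.033,.007],[-.033,-.007],[.033,-.007]])@R2.T+[.4865,-.312]
        for z in(.107,.078): cv2.polylines(im,[((proj(p,E,np.c_[q,np.full(4,z)])+.5)*8).round().astype(np.int32)],True,(0,255,255),1)
        outs.append(np.clip(im[v*8-150:v*8+150,u*8-190:u*8+190].astype(float)*1.8,0,255).astype(np.uint8))
cv2.imwrite('pics/iso15.png',np.vstack([np.hstack(outs[:2]),np.hstack(outs[2:])]))
E
```

```text
(no output)
```

View pics/iso15.png

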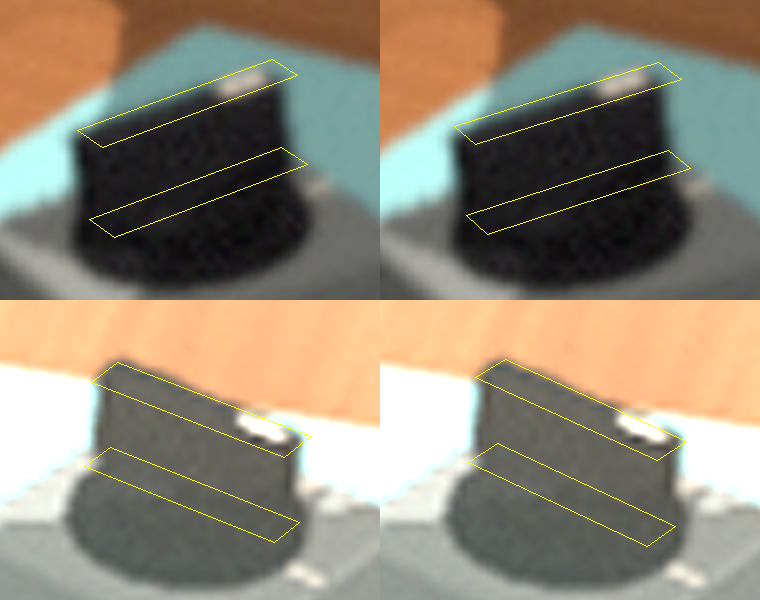

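```bash
python3 - <<'E'
from h import *
st(); print(sign_off())
E
```

```text
t 30.8 pos [0.5949 0.2505 0.1124] yaw x,y [159.05  69.05] F [-4.8 -2.5 22. ] M [-0.66  1.23  0.02] gap 0.0209 z [ 0.002  0.001 -1.   ]
the job is handed in; nothing more can be done
None
```

The job is handed in at 30.8 s. The isolator is off, and the gripper is still holding the fitting socket, fully seated on the clamp nut.

- **Isolator:** I turned the handle clockwise to its hard stop, where the wrist felt about 1.7 N m against the 0.1 N m of normal turning. Later pictures show the white mark lined up with the off mark.
- **Sockets that did not fit:** The first two I tried (the ones at x 0.53, y 0.05 and x 0.57, y -0.06) stopped with their rims about 16 mm above the washer. I pressed each at several centred positions with 30–45 N and they went no further. I set both back in place; pictures after each release showed them standing upright.
- **Fitting socket:** The third (from x 0.44, y -0.10) slid freely over the nut. Its final height, 0.1124 m, matches a rim resting on the washer to within a millimetre. It did not sink when I pressed harder, and it is held with 60 N grip and about 22 N downward push. The picture agrees.

The last pictures show nothing else disturbed. No check failed; at the hand-in the wrist also carried a small sideways force of about 5 N.

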